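# Pin the pull yoke to a spring shutter and hold the shutter open

## Task

Take the retaining pin with the tall barrel head out of the wooden stand and seat it fully home, upright, through the holes of the pull yoke and the shutter on the power module, then let go of it. Then draw the yoke's handle out against the spring until the shutter's pointer stands within the width of the clip-on marker, and finish while still holding the handle there, so that the contacts under the shutter can be inspected. The pin alone must link yoke and shutter; do not touch the shutter itself while holding, and leave the other things on the bench where they are.

Things in the scene. Friction and masses are not known exactly. Their poses are not given: they have to be found in the camera images.
- pin_head (a point): Centre of the barrel head of the loose steel retaining pin (about 110 g): head 20 diameter and 42 tall, this point 22 above its underside (the shoulder). Below the shoulder a 10 diameter shank, 45 long, chamfered at the foot. It starts upright in one of the two holes of a wooden stand (56 x 136 x 55 high, holes 80 apart, 14 wide), shoulder on the stand's top.
- pin_shoulder (a point): Centre of the underside of the pin's head, on the pin's axis; fully home it lies on the yoke's top face.
- pin: The same pin; origin at the foot of the shank, z along the pin up to the head.
- spare: Bystander: another pin in the stand's other hole, with a low wide disc head (40 diameter, 8 tall). Not the one to use. Origin at the foot of the shank. The line from this pin to the retaining pin runs along the stand's length.
- eye (a point): Centre of the yoke's hole, at the top face of its upper plate (69 above the bench). The yoke is a fork: upper plate 9 thick, shutter tongue 9 thick between, lower plate 9 thick, each 44 wide with a vertical 13 hole in line at the start, gaps 4; 22 of free depth below the lower plate's underside.
- handle (a point): Centre of the yoke's black upright handle plate, at a good height to grip (100 above the bench): plate 14 thick along the pull, 60 wide across it, 56 tall, from 69 to 125 above the bench, standing on the yoke's 44 wide beam. It lies 110 from eye; the level direction from eye to handle is the pull direction (towards the robot). The yoke slides 90 along it, has no spring of its own, only light friction (about 1 N), and starts fully in.
- yoke: The sliding pull yoke (aluminium fork with handle); its x axis points against the pull, z up.
- shutter: The steel shutter plate (120 x 90 x 9) on the module's lid with a tongue that enters the yoke's fork; slides 90 along the pull. Its top face lies 56 above the bench. A spring draws it home: about 5 N at home plus 1.1 N for each 10 mm pulled out. It starts home. Its x axis points against the pull, z up.
- pointer (a point): Tip of the shutter's side pointer, a thin arm reaching out to the left as seen from the robot, 55 above the bench; moves with the shutter.
- mark (a point): Middle of the top edge of the clip-on marker, on the side facing the pointer: a fixed white block 10 wide along the pull, 24 across, its top 58 above the bench with a thin line across at mid-width. It stands 35 to 65 from the pointer along the pull at the start; pointer and this point are in line when level along the pull. Because of pin play the shutter follows the yoke up to 3 mm behind.
- driver: Bystander: screwdriver, 190 long, lying between stand and module (mm). Origin at the underside.
- meter: Bystander: hand multimeter, 180 x 85 x 46, lying flat (mm). Origin at the underside.
- cup: Bystander: white cup, 85 tall, standing (mm). Origin at the underside.
- contactor: Bystander: small white and grey contactor block, 75 x 45 x 75 (mm). Origin at the underside.
- tray: Bystander: low blue compartment tray, 120 x 160 x 35 (mm). Origin at the underside.
- battery: Bystander: grey battery block, 150 x 65 x 93 (mm). Origin at the underside.
Things that resemble listed ones, but are neither listed nor needed, are in the scene too. Leave any orange look-alike of the pin alone.

How it is judged:
By the outcome, as a careful person would: the job done as asked, in the order asked, and still so for the second after the job is handed in, while the arm keeps its last pose, push and grip.
It also fails if it takes over 58 s, if anything falls off the work surface, if the arm or the gripper's body presses on something with over 40 N, if the wrist force passes 120 N, or if a joint passes its speed limit or range.

## Robot

A 6-joint arm with a two-finger parallel gripper is mounted at the origin on the work surface. World frame = base frame: x ahead of the robot, y to its left, z up, the work surface at z = 0. Lengths are in mm, angles in rad, forces in N, time in s.
With the tool pointing down it reaches from about 350 to 950 mm from the base axis. Payload 17.4 kg.
Tool frame: the origin (TCP) lies between the finger pads; the fingertips stand 8 mm ahead of it and the grasp point (between the pads) lies 11 mm behind it; z points along the fingers, x is the direction in which the jaws open and shut, and the axes are right-handed (so a half turn about z gives the same grasp; the last joint's range is limited). The gripper opens to 93 mm and grips with 3 to 60 N. Pads are 15 mm wide; open, the fingers measure 128 mm over their backs; the gripper's body (75 mm by 188 mm) begins 65 mm behind the grasp point.
Start: joints at [-1.218, 0.116, 1.442, -0, 1.584, -0.038], TCP at [257.118, -624.118, 226.646] pointing down, gripper open.
Joint ranges: [-2.83, 2.83], [-0.83, 2.19], [0.07, 2.5], [-1.14, 4.28], [0.01, 3], [-2.97, 2.97]. Speed limits (rad/s): [1.89, 1.89, 2.22, 3.14, 3.14, 3.14].

## Interface

Orientations are given as [roll, pitch, yaw] about the fixed x, y, z axes, in that order (R = Rz(yaw) Ry(pitch) Rx(roll)).
In Python, from plant import ctrl gives the robot as it stands.
- The arm moves only by the tool servo_tool, never from a script. Its argument "targets" is a list of rows, each a list of 7 numbers: the shift along the tool's x, y, z in mm, then the turn, a rotation vector about the tool's x, y, z in rad, then the closure, from 0 (fully open) to 1 (shut). In form: [[x, y, z, ax, ay, az, claw], ...]. A call has 1 to 20 rows; each row shifts and turns the commanded pose from where the row before left it, along the tool's axes as they then stand; what a row does not reach is not made up. A row lasts 1/10 s, in which the tool goes at most 50 mm and 8.59 degrees, less where a joint would pass 70% of its speed; a pose out of reach is approached as far as the arm can. A call is refused whole if a number of a shift passes 50 or a number of a turn 0.15, either way. A call with a gripper value outside its range is refused whole. The fingers move at their own pace and stop on an object; "newtons" is the grip in N (left out, the last holds). Time passes only in rows, so rows that do not move let the fingers close. It gives the time, the measured TCP pose, the force and the opening at its end, in the units of the state.
- ctrl.sense(): the state, without advancing time (a new reading comes with each control period).
- ctrl.snapshot(name): name is "scene" or "side" or "wrist"; returns a dict with "pixels" (384x512x3 uint8, red, green, blue), "camera_matrix" (3x3 intrinsics, pixels), "dist_coeffs" ([k1, k2, p1, p2, k3] as OpenCV has them; the pictures are not rectified), "origin" and "rotation" of the camera in the world. Camera axes: x right, y down, z forward; pixel columns grow to the right and rows downward; lengths in mm; the calibration is good to about 2 mm. A picture is of the moment at which its call begins. There is no depth.
- ctrl.hand_in(): hands the job in, once; it reports no verdict.
The state is a dict: "time": time; "joint_pos": joint angles; "joint_vel": joint speeds; "joint_torque": joint torques, N m; "tcp_pos": TCP position; "orientation": TCP orientation; "contact_force": force on the tool from outside, world axes, zero at the start; "ft_torque": the same for the moment, N m; "width": opening from 0.0 (shut) to 1.0 (fully open).
Only numpy, scipy, OpenCV 4.12 (cv2) and the standard library are available. Lean on these libraries where they do the work, as an engineer would, in place of code of your own. Each camera call takes 0.05 s, during which the arm holds its last target. There are 200 camera calls.

## Working session

There is one attempt and no reset: what is moved stays moved. The work goes in short steps, Python scripts to look and compute and a tool call to move; the robot and the scene stay as the last step left them, time stands still between calls to the robot, and variables do not carry over. Pictures are saved under pics/ and viewed, about 8 in all and at most 12, crops included, and the job is handed in when it is done.

Besides the shell and the picture viewer there is one more tool, called as name([rows], argument=value, ...), one row to a line, values as JSON. servo_tool: Moves the arm, as the interface text tells. Its arguments: {"type":"object","properties":{"targets":{"type":"array"},"newtons":{"type":"number"}},"required":["targets"]}

```bash
ls; mkdir -p pics; cat > h.py <<'E'
import numpy as np, cv2, pickle
from plant import ctrl
def snap(cam,tag):
    s=ctrl.snapshot(cam); pickle.dump(s,open(f'pics/{tag}.pkl','wb'))
    cv2.imwrite(f'pics/{tag}.png',cv2.cvtColor(np.asarray(s['pixels']),cv2.COLOR_RGB2BGR)); return s
def load(tag): return pickle.load(open(f'pics/{tag}.pkl','rb'))
def ray(s,uv):
    p=cv2.undistortPoints(np.array([[uv]],float),np.array(s['camera_matrix'],float),np.array(s['dist_coeffs'],float))[0,0]
    d=np.array(s['rotation'])@np.array([p[0],p[1],1]); return np.array(s['origin'],float),d/np.linalg.norm(d)
def atz(s,uv,z):
    o,d=ray(s,uv); return o+d*(z-o[2])/d[2]
def tri(*a):
    A=np.zeros((3,3));b=np.zeros(3);R=[ray(s,uv) for s,uv in a]
    for o,d in R: P=np.eye(3)-np.outer(d,d);A+=P;b+=P@o
    x=np.linalg.solve(A,b); return x,[np.linalg.norm(np.cross(d,x-o)) for o,d in R]
def proj(s,X):
    R=np.array(s['rotation']);t=-R.T@np.array(s['origin'])
    return cv2.projectPoints(np.array([X],float),cv2.Rodrigues(R.T)[0],t,np.array(s['camera_matrix'],float),np.array(s['dist_coeffs'],float))[0][0,0]
E
python3 - <<'E'
from h import *
a=[snap(c,c+'0') for c in('scene','side','wrist')]
for s in a: print(np.round(s['origin']),np.round(s['rotation'],2).tolist(),np.round(s['camera_matrix'][0],0))
ims=[cv2.imread(f'pics/{c}0.png') for c in('scene','side')]
cv2.imwrite('pics/sc_big.png',cv2.resize(ims[0],(800,600),interpolation=cv2.INTER_CUBIC))
cv2.imwrite('pics/si_big.png',cv2.resize(ims[1],(800,600),interpolation=cv2.INTER_CUBIC))
print(ctrl.sense())
E
```

```text
pics
[ 938. -639.  857.] [-2.37, 0.02, 0.55] [401.   0. 256.]
[ -30.  911. 1049.] [-2.29, -0.01, -2.6] [461.   0. 255.]
[ 319. -600.  384.] [2.9, 0.0, -1.18] [301.   0. 259.]
{'time': 0.15, 'joint_pos': array([-1.21781502e+00,  1.16367149e-01,  1.44213161e+00, -1.46762503e-05,
        1.58402429e+00, -3.77792253e-02]), 'joint_vel': array([ 2.25395215e-04, -2.85640132e-03, -1.61971759e-03,  1.10185873e-04,
        1.74326043e-05, -5.36930012e-04]), 'joint_torque': array([-8.37326861e-04, -7.21764922e+01, -6.22950125e+01,  7.78946327e-02,
        2.25239061e-02, -4.03211391e-05]), 'tcp_pos': array([ 257.04566942, -623.96335584,  226.06830995]), 'orientation': array([-3.14157218e+00,  9.30289943e-04, -1.18003597e+00]), 'contact_force': array([-0.08987085,  0.70934607,  0.10647946]), 'ft_torque': array([-0.00245433, -0.02336281,  0.0364473 ]), 'width': 1.000294354515559}
```

```bash
sed -i "s/np.array(s\['rotation'\])/Rm(s)/" h.py; cat >> h.py <<'E'
from scipy.spatial.transform import Rotation as Ro
def Rm(s): return Ro.from_euler('xyz',s['rotation']).as_matrix()
E
python3 - <<'E'
from h import *
for c in('scene0','side0','wrist0'):
  s=load(c);print(Rm(s)[:,2].round(2), atz(s,(256,192),0).round())
E
```

```text
[-0.38  0.59 -0.71] [483.  75.   0.]
[ 0.38 -0.65 -0.66] [ 601. -154.    0.]
[-0.22 -0.09 -0.97] [ 233. -630.    0.]
```

View pics/sc_big.png

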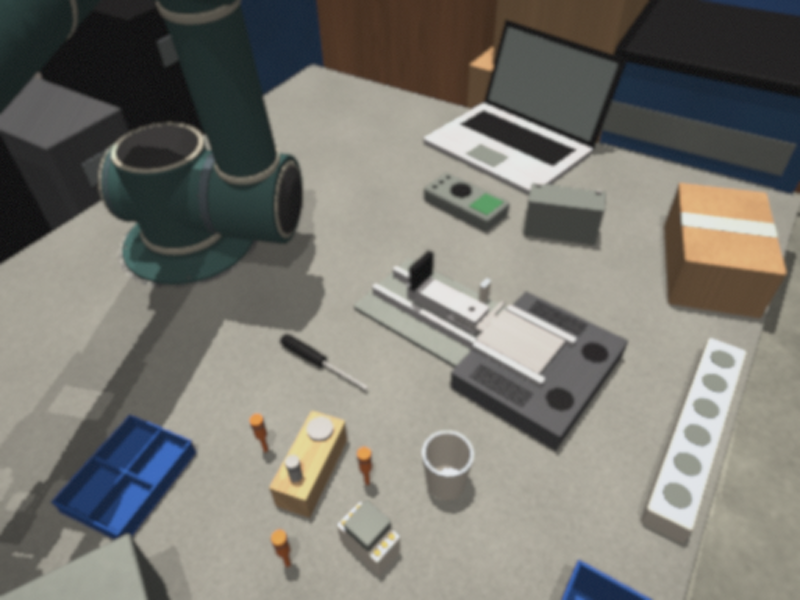

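View pics/si_big.png

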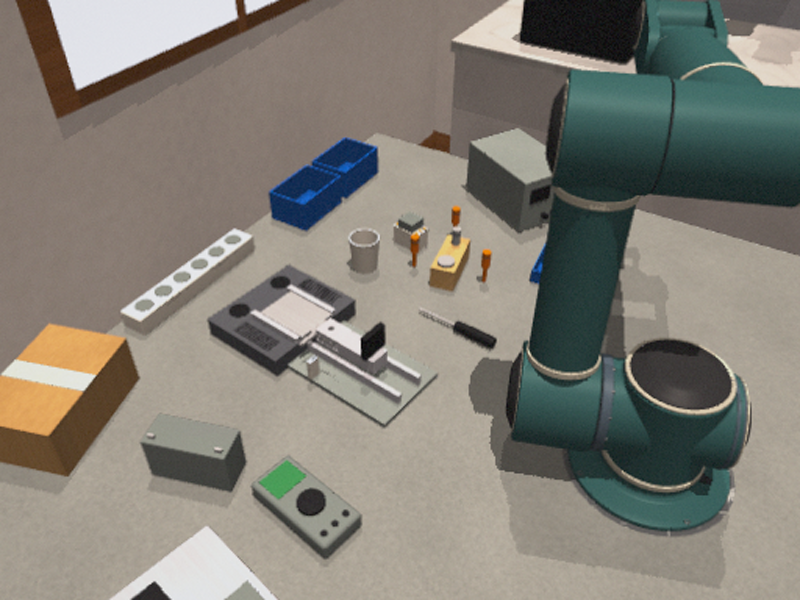

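The scene view shows the stand holding a grey tall head at (294,466) and a wide disc at (320,428), in 800-pixel coordinates. Three orange look-alikes stand around it. The module's black handle is at (422,270) and the yoke eye is near (472,310). In the side view the pin is at (457,236), the disc at (446,262) and the handle at (373,340). I'll make one enlarged composite to confirm the pin and read pixels more precisely.

```bash
python3 - <<'E'
from h import *
def crop(n,x,y,w,h,W,H): 
    return cv2.resize(cv2.imread(f'pics/{n}0.png')[y:y+h,x:x+w],(W,H),interpolation=cv2.INTER_CUBIC)
top=np.hstack([crop('scene',165,255,80,75,400,375)[:300],crop('side',265,125,80,60,400,300)])
bot=np.hstack([crop('scene',225,150,100,75,400,300),crop('side',180,190,100,75,400,300)])
cv2.imwrite('pics/comp.png',np.vstack([top,bot]))
a,b=load('scene0'),load('side0')
k=.64
for n,p,q in [('pintop',(293,458),(457,229)),('disc',(320,427),(446,261)),('handletop',(423,262),(373,332)),('eye',(472,310),(337,330))]:
    print(n,tri((a,(p[0]*k,p[1]*k)),(b,(q[0]*k,q[1]*k))))
E
```

```text
pintop (array([ 563.59474742, -339.80977905,   96.61676807]), [np.float64(2.862163954095108), np.float64(2.862163954095132)])
disc (array([ 548.46174218, -263.38376337,   59.95128323]), [np.float64(2.2682449455667864), np.float64(2.268244945566694)])
handletop (array([528.39692176,  75.20886363, 118.56346924]), [np.float64(3.7080361055445192), np.float64(3.7080361055445255)])
eye (array([630.88082128,  60.04629795,  63.52885113]), [np.float64(8.417509690546614), np.float64(8.417509690546542)])
```

View pics/comp.png

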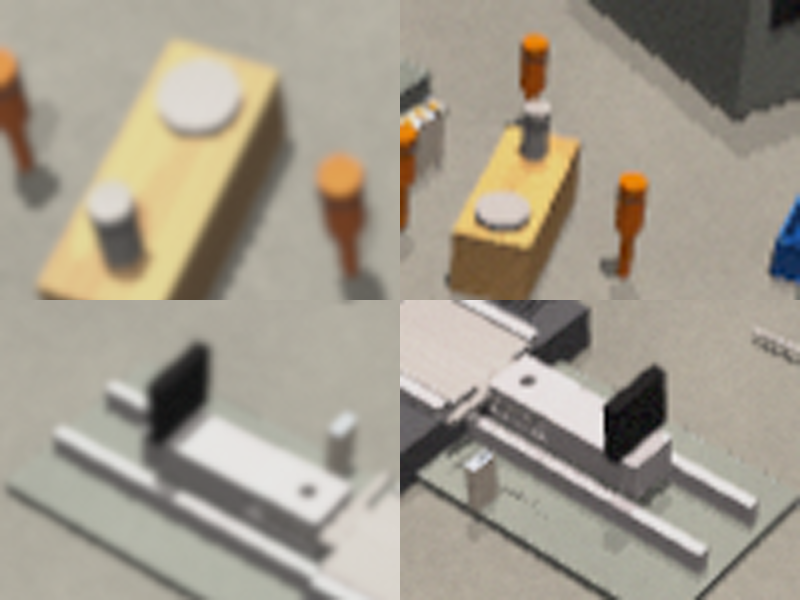

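The composite confirms the target. The grey tall barrel head at comp (112,195) and (537,110) is the retaining pin. The disc at (199,95) and (503,208) is the spare, and the orange ones are decoys. The eye hole shows at (308,491) and (528,380), the marker at (341,422) and (480,462), and the pointer tip around (388,476) and (450,418).

```bash
python3 - <<'E'
from h import *
a,b=load('scene0'),load('side0')
A=lambda x,y:(225+x/4,150+(y-300)/4); B=lambda x,y:(180+(x-400)/4,190+(y-300)/4)
T=lambda x,y:(165+x/5,255+y/5); U=lambda x,y:(265+(x-400)/5,125+y/5)
for n,p,q,z in [('pintop',T(110,192),U(537,106),97),('disc',T(199,93),U(503,207),63),('eye',A(308,491),B(528,380),69),('mark',A(341,420),B(480,462),58),('ptr',A(388,476),B(450,418),55),('hc1',A(205,344),B(659,368),125),('hc2',A(151,382),B(606,407),125)]:
    x,e=tri((a,p),(b,q)); print(n,x.round(1),np.round(e[0],1),atz(a,p,z).round(1),atz(b,q,z).round(1))
E
```

```text
pintop [ 564.  -341.    97.5] 2.3 [ 565.9 -339.7   97. ] [ 562.6 -343.4   97. ]
disc [ 549.3 -265.    61.4] 2.7 [ 552.5 -264.5   63. ] [ 546.3 -265.    63. ]
eye [635.8  62.4  67.3] 2.5 [638.4  62.5  69. ] [632.4  62.9  69. ]
mark [620.5 147.2  56.8] 2.0 [622.6 147.4  58. ] [617.8 147.4  58. ]
ptr [672.  116.9  52.5] 2.0 [674.4 116.   55. ] [668.2 118.2  55. ]
hc1 [526.8  74.7 141.8] 20.1 [534.4 102.7 125. ] [519.   49.5 125. ]
hc2 [525.7  79.2 105.3] 18.1 [522.1  50.3 125. ] [529.4 105.6 125. ]
```

```bash
python3 - <<'E'
from h import *
a,b=load('scene0'),load('side0');k=.64
f=lambda p:(p[0]*k,p[1]*k)
for n,p in [('or1',(265,450)),('or2',(367,483)),('or3',(288,563)),]: print(n,atz(a,f(p),0).round())
for n,p in [('or1',(487,280)),('or2',(415,264)),('boxbase',(528,227)),('boxbaseL',(478,188))]: print(n,atz(b,f(p),0).round())
print('boxtop?',tri((a,f((130,540))),(b,f((523,170)))),atz(b,f((523,170)),150).round())
E
```

```text
or1 [ 473. -312.    0.]
or2 [ 640. -277.    0.]
or3 [ 613. -430.    0.]
or1 [ 466. -322.    0.]
or2 [ 639. -287.    0.]
boxbase [ 471. -572.    0.]
boxbaseL [ 664. -673.    0.]
boxtop? (array([ 501.14315709, -543.77608809,  166.46561786]), [np.float64(5.836739735522171), np.float64(5.836739735522233)]) [ 508. -578.  150.]
```

servo_tool([
  [0,0,-20,0,0,-0.147,0],
  [0,0,-20,0,0,-0.147,0],
  [0,0,-20,0,0,-0.147,0],
  [0,0,0,0,0,-0.147,0],
  [0,0,0,0,0,-0.147,0],
  [0,0,0,0,0,-0.147,0],
  [0,0,0,0,0,-0.148,0.4],
])

```text
time: 0.85
tcp_pos: [257.1, -624.1, 286.4]
orientation: [-3.141, 0.0, -0.144]
contact_force: [-0.4, -0.7, 0.6]
width: 0.952
```

servo_tool([
  [22,-27,0,0,0,0,0.5],
  [22,-27,0,0,0,0,0.5],
  [22,-27,0,0,0,0,0.5],
  [22,-27,0,0,0,0,0.5],
  [22,-27,0,0,0,0,0.5],
  [22,-27,0,0,0,0,0.5],
  [22,-27,10,0,0,0,0.5],
  [22,-27,20,0,0,0,0.5],
  [22,-27,20,0,0,0,0.5],
  [22,-27,20,0,0,0,0.5],
  [22,-27,20,0,0,0,0.5],
  [22,-27,10,0,0,0,0.5],
  [0,0,0,0,0,0,0.5],
  [0,0,0,0,0,0,0.5],
])

```text
time: 2.25
tcp_pos: [566.7, -342.8, 186.2]
orientation: [-3.141, 0.001, -0.149]
contact_force: [0.2, 0.1, 0.7]
width: 0.504
```

```bash
python3 - <<'E'
from h import *
s=snap('wrist','w1'); print(s['origin'],ctrl.sense()['tcp_pos'])
print(proj(s,(564,-341,97)),proj(s,(549.3,-265,63)))
im=cv2.imread('pics/w1.png'); cv2.imwrite('pics/w1b.png',cv2.resize(im,(800,600)))
E
```

```text
[ 577.58360437 -278.42829988  344.01068412] [ 566.3769543  -343.41754564  186.77663233]
[254.84558386 198.25674071] [226.69764615 110.8325366 ]
```

View pics/w1b.png

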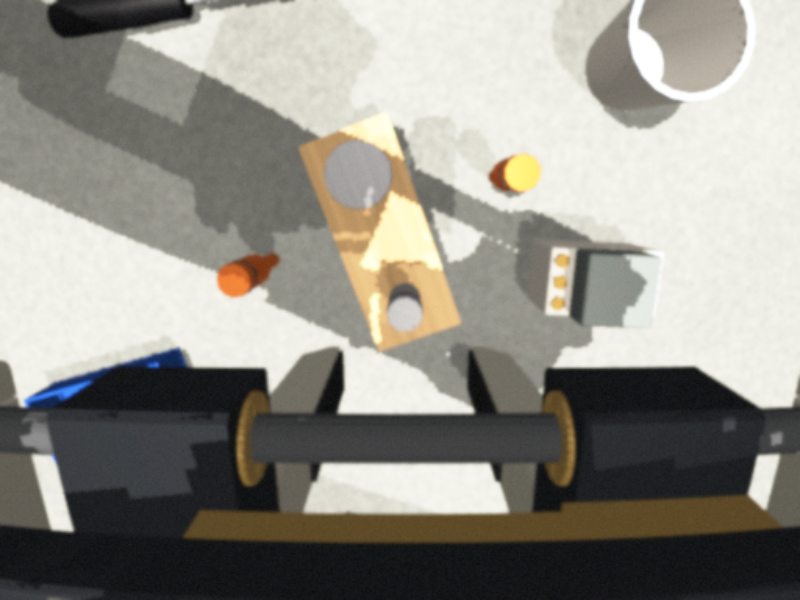

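The wrist view shows the barrel head at (405,314) in 800-pixel coordinates, centred between the jaws at x≈405. The spare disc is at (358,174). I'm aligned, so I'll descend and grip.

servo_tool([
  [0,0,20,0,0,0,0.5],
  [0,0,20,0,0,0,0.5],
  [0,0,20,0,0,0,0.5],
  [0,0,20,0,0,0,0.5],
  [0,0,15,0,0,0,0.5],
  [0,0,12,0,0,0,0.5],
  [0,0,8,0,0,0,0.5],
  [0,0,3,0,0,0,0.5],
  [0,0,0,0,0,0,0.6],
  [0,0,0,0,0,0,0.7],
  [0,0,0,0,0,0,0.8],
  [0,0,0,0,0,0,1],
  [0,0,0,0,0,0,1],
  [0,0,0,0,0,0,1],
  [0,0,0,0,0,0,1],
], newtons=40)

```text
time: 3.8
tcp_pos: [566.8, -343.3, 69.1]
orientation: [3.141, -0.001, -0.15]
contact_force: [-1.8, 1.4, 5.9]
width: 0.21
```

servo_tool([
  [0,0,-8,0,0,0,1],
  [0,0,-20,0,0,0,1],
  [0,0,-25,0,0,0,1],
  [0,0,-25,0,0,0,1],
  [0,0,-25,0,0,0,1],
  [0,0,-18,0,0,0,1],
  [0,-20,0,0,0,0,1],
  [1,-36,0,0,0,0,1],
  [1,-36,0,0,0,0,1],
  [1,-36,0,0,0,0,1],
  [1,-36,0,0,0,0,1],
  [1,-36,0,0,0,0,1],
  [1,-36,0,0,0,0,1],
  [1,-36,0,0,0,0,1],
  [0,-36,0,0,0,0,1],
  [0,-36,0,0,0,0,1],
  [0,-36,0,0,0,0,1],
  [1,-31,0,0,0,0,1],
  [0,0,0,0,0,0,1],
  [0,0,0,0,0,0,1],
])

```text
time: 5.8
tcp_pos: [635.3, 63.1, 188.5]
orientation: [3.141, 0.002, -0.148]
contact_force: [-0.3, 1.2, -1.8]
width: 0.207
```

servo_tool([
  [0,0,15,0,0,0,1],
  [0,0,15,0,0,0,1],
  [0,0,12,0,0,0,1],
  [0,0,5,0,0,0,1],
  [0,0,0,0,0,0,1],
  [0,0,0,0,0,0,1],
])

```text
time: 6.4
tcp_pos: [636.0, 61.8, 142.9]
orientation: [-3.142, -0.0, -0.15]
contact_force: [0.9, 0.7, -0.7]
width: 0.21
```

```bash
python3 - <<'E'
from h import *
a,b=snap('scene','sc2'),snap('side','si2'); s=snap('wrist','w2'); S=ctrl.sense(); t=S['tcp_pos'];print(t,S['orientation'],S['width'],S['contact_force'])
for n,c in(('sc2',a),('si2',b),('w2',s)): print(n,'foot',proj(c,t-[0,0,59]).round(1),'eye',proj(c,(636,62.5,69)).round(1))
def cr(n,x,y,w=80,h=60,W=400,H=300): return cv2.resize(cv2.imread(f'pics/{n}.png')[y:y+h,x:x+w],(W,H),interpolation=cv2.INTER_CUBIC)
w=cr('w2',206,60,104,156,400,600)
cv2.imwrite('pics/c2.png',np.hstack([np.vstack([cr('sc2',262,150),cr('si2',172,170)]),w]))
E
```

```text
[636.17892736  61.95047126 143.34045284] [-3.14138892e+00 -9.35418693e-04 -1.50044444e-01] 0.21230848713719813 [ 0.10553339 -0.16909092 -0.53326077]
sc2 foot [301.5 193.6] eye [301.2 197.4]
si2 foot [210.9 205.8] eye [211.1 209.5]
w2 foot [258. 210.] eye [257.8 203.9]
```

View pics/c2.png

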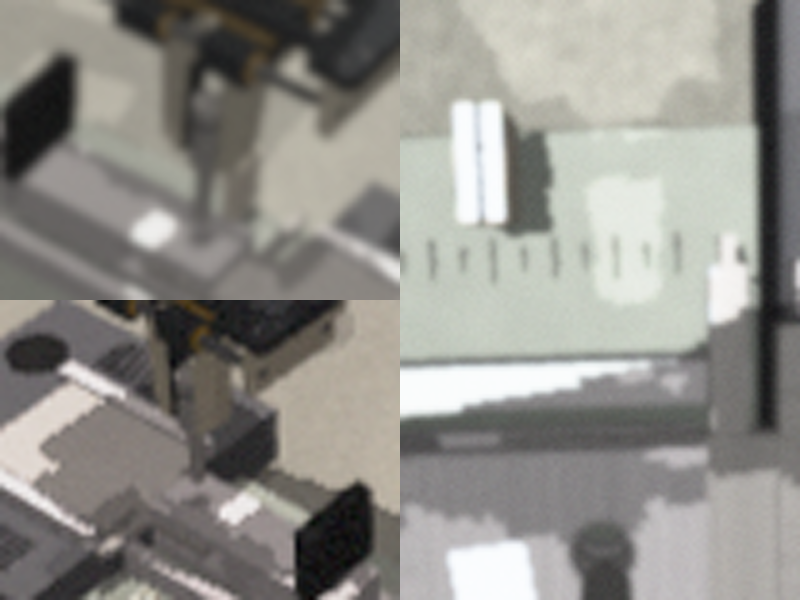

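The wrist crop shows the hole at about (602,550), with the shank foot at about (605,575) partly covering it. The fit needs about −0.5 mm in tool x and −1 mm in tool y. The marker's double block and the scale are visible at (480,160), and the pointer tip is near (730,240).

servo_tool([
  [-0.5,-1,0,0,0,0,1],
  [0,0,6,0,0,0,1],
  [0,0,6,0,0,0,1],
  [0,0,4,0,0,0,1],
  [0,0,3,0,0,0,1],
  [0,0,3,0,0,0,1],
  [0,0,0,0,0,0,1],
])

```text
time: 7.25
tcp_pos: [635.4, 63.0, 120.1]
orientation: [3.141, 0.001, -0.15]
contact_force: [-0.5, -0.4, -1.8]
width: 0.207
```

servo_tool([
  [0,0,4,0,0,0,1],
  [0,0,4,0,0,0,1],
  [0,0,4,0,0,0,1],
  [0,0,3,0,0,0,1],
  [0,0,0,0,0,0,1],
])

```text
time: 7.75
tcp_pos: [635.3, 63.0, 105.0]
orientation: [3.141, 0.001, -0.15]
contact_force: [0.5, 0.6, -1.3]
width: 0.21
```

servo_tool([
  [0,0,4,0,0,0,1],
  [0,0,4,0,0,0,1],
  [0,0,4,0,0,0,1],
  [0,0,4,0,0,0,1],
  [0,0,3,0,0,0,1],
  [0,0,1,0,0,0,1],
  [0,0,1,0,0,0,1],
  [0,0,0,0,0,0,1],
])

```text
time: 8.55
tcp_pos: [635.6, 63.0, 84.6]
orientation: [3.142, 0.0, -0.15]
contact_force: [1.0, -0.2, -1.2]
width: 0.206
```

servo_tool([
  [0,0,1,0,0,0,1],
  [0,0,0.6,0,0,0,1],
  [0,0,0,0,0,0,1],
])

```text
time: 8.85
tcp_pos: [635.6, 63.1, 83.2]
orientation: [-3.142, -0.0, -0.15]
contact_force: [-0.2, 0.2, -0.2]
width: 0.208
```

Still no seating force, so I'll release here and let it drop the last fraction of a millimetre. Then I'll lift straight up and look.

servo_tool([
  [0,0,0.5,0,0,0,1],
  [0,0,0,0,0,0,0.7],
  [0,0,0,0,0,0,0.5],
  [0,0,0,0,0,0,0.5],
  [0,0,0,0,0,0,0.5],
  [0,0,-10,0,0,0,0.5],
  [0,0,-20,0,0,0,0.5],
  [0,0,-25,0,0,0,0.5],
  [0,0,-25,0,0,0,0.5],
  [0,0,-20,0,0,0,0.5],
  [0,0,0,0,0,0,0.5],
  [0,0,0,0,0,0,0.5],
])

```text
time: 10.05
tcp_pos: [635.6, 63.1, 182.7]
orientation: [-3.141, -0.001, -0.15]
contact_force: [0.1, 0.4, -1.1]
width: 0.5
```

```bash
python3 - <<'E'
from h import *
a,b=snap('scene','sc3'),snap('side','si3'); s=snap('wrist','w3'); S=ctrl.sense(); print(S['tcp_pos'],S['width'])
e=np.array((636,62.8,69));hd=e+np.array((-109,14.5,56))
for n,c in(('sc3',a),('si3',b),('w3',s)): print(n,'shoulder',proj(c,e).round(1),'headtop',proj(c,e+[0,0,42]).round(1),'hd',proj(c,hd).round(1))
def cr(n,x,y,w=80,h=60,W=400,H=300): return cv2.resize(cv2.imread(f'pics/{n}.png')[y:y+h,x:x+w],(W,H),interpolation=cv2.INTER_CUBIC)
w=cr('w3',70,60,240,180,400,300)
cv2.imwrite('pics/c3.png',np.vstack([np.hstack([cr('sc3',262,150),cr('si3',172,170)]),np.hstack([w,cr('w3',110,90,140,105)])]))
E
```

```text
[635.13393351  63.02051009 181.2919268 ] 0.49777675136827737
sc3 shoulder [301.3 197.3] headtop [302.2 186.3] hd [269.3 165.4]
si3 shoulder [211.1 209.6] headtop [210.3 199.5] hd [237.4 211.4]
w3 shoulder [259.5 193.4] headtop [259.4 205.9] hd [114.7 213.2]
```

View pics/c3.png

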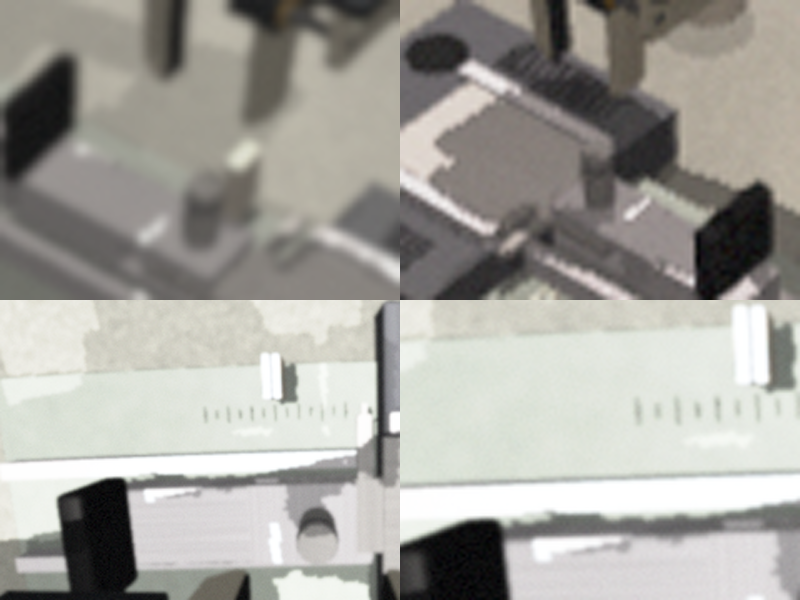

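The pin is standing home. Its head top is at scene px (303,187) against a predicted (302,186) for fully home, and the side view agrees. Next are the pull direction, the handle pose and the pointer-to-mark distance.

```bash
python3 - <<'E'
from h import *
a,b=load('scene0'),load('side0'); w2,w3,sc3,si3=map(load,('w2','w3','sc3','si3'))
D=lambda x,y:(206+(x-400)/3.846,60+y/3.846); E=lambda x,y:(70+x/1.667,60+(y-300)/1.667)
p=atz(w2,D(730,235),55);m=atz(w2,D(480,222),58);m2=atz(w2,D(480,102),58)
print('w2 ptr',p,'markend',m,'far',m2)
print('tick line',[atz(w2,D(*q),20) for q in((430,258),(680,250))])
print('w3 mark',atz(w3,E(271,399),58),atz(w3,E(271,354),58),'rail',[atz(w3,E(*q),40) for q in((0,460),(350,447))])
print('w3 plate edge',[atz(w3,E(*q),0) for q in((0,377),(250,363))])
print('beam lower edge',[atz(w3,E(*q),69) for q in((135,571),(255,570))])
print('handle', [atz(w3,E(*q),125) for q in((58,497),(69,590))])
# side/scene: eye & handle centre top from 0 pics
A=lambda x,y:(225+x/4,150+(y-300)/4); B=lambda x,y:(180+(x-400)/4,190+(y-300)/4)
print(tri((a,A(205,344)),(b,B(606,407))),tri((a,A(151,382)),(b,B(659,368))))
for n,P,Q in [('rail far end',A(112,388),B(755,505)),('mark',A(341,420),B(480,462))]: print(n,tri((a,P),(b,Q)))
for yaw in(-.15,-.11,-.05):
  u=np.array([-np.cos(yaw),-np.sin(yaw)]);print(yaw,(m-p)[:2]@u)
  for h in (636+110*u[0],62.8+110*u[1]),: print(h, [ (n,[proj(c,(h[0]+7*i*u[0]-30*j*u[1],h[1]+7*i*u[1]+30*j*u[0],125)).round(1).tolist() for i,j in((1,-1),(1,1),(-1,1),(-1,-1))]) for n,c in(('sc',sc3),('si',si3),('w3',w3))])
E
```

```text
w2 ptr [672.57759913 122.34231087  55.        ] markend [621.99942704 132.64231859  58.        ] far [626.0158077  155.95694534  58.        ]
tick line [array([604.88462122, 127.21578197,  20.        ]), array([664.01547804, 120.05692929,  20.        ])]
w3 mark [621.72412196 132.4241917   58.        ] [625.67644544 155.84689879  58.        ] rail [array([447.97528166, 124.19434867,  40.        ]), array([661.80109533,  98.28614154,  40.        ])]
w3 plate edge [array([4.37164637e+02, 1.78356306e+02, 5.68434189e-14]), array([606.97784558, 158.2597063 ,   0.        ])]
beam lower edge [array([528.91998407,  49.87654666,  69.        ]), array([597.62955313,  40.40344454,  69.        ])]
handle [array([526.60566869, 104.75093886, 125.        ]), array([519.6876739 ,  61.32319647, 125.        ])]
(array([532.00855136, 104.23497088, 122.69364906]), [np.float64(1.3972950493652252), np.float64(1.3972950493653904)]) (array([520.54420584,  49.90159697, 124.53980101]), [np.float64(1.5387286856639277), np.float64(1.5387286856638314)])
rail far end (array([439.5911981 ,  86.54160792,  53.411094
[... 422 characters left out ...]
.1]]), ('w3', [[100.7, 171.7], [110.5, 247.2], [127.7, 247.5], [118.9, 171.6]])]
-0.11 51.40319991733848
(np.float64(526.6648292247634), np.float64(74.87561309208922)) [('sc', [[273.2, 159.1], [260.1, 170.7], [264.2, 172.8], [277.3, 161.0]]), ('si', [[233.4, 217.5], [246.1, 206.6], [242.5, 204.7], [229.7, 215.5]]), ('w3', [[100.1, 178.0], [112.9, 252.7], [129.9, 252.3], [118.1, 177.1]])]
-0.05 51.029748373417945
(np.float64(526.1374713565538), np.float64(68.29770861977461)) [('sc', [[271.2, 160.2], [259.1, 172.4], [263.5, 174.4], [275.5, 162.0]]), ('si', [[235.3, 216.4], [247.0, 205.1], [243.2, 203.3], [231.4, 214.6]]), ('w3', [[99.5, 187.4], [116.7, 260.7], [133.5, 259.4], [117.2, 185.5]])]
```

servo_tool([
  [0,0,0,0,0,-0.03,0.5],
  [-18,0,0,0,0,0,0.5],
  [-30,0,0,0,0,0,0.5],
  [-30,0,0,0,0,0,0.5],
  [-20,0,0,0,0,0,0.5],
  [-10,0,0,0,0,0,0.5],
  [0,0,0,0,0,0,0.5],
  [0,0,0,0,0,0,0.5],
])

```text
time: 11.0
tcp_pos: [528.9, 75.9, 182.6]
orientation: [-3.142, -0.0, -0.12]
contact_force: [-0.0, 0.3, 0.2]
width: 0.498
```

```bash
python3 - <<'E'
from h import *
s=snap('wrist','w4'); S=ctrl.sense(); print(S['tcp_pos'],S['orientation'])
print(proj(s,(528,76.5,125)),proj(s,S['tcp_pos']))
cv2.imwrite('pics/w4b.png',cv2.resize(cv2.imread('pics/w4.png'),(800,600)))
E
```

```text
[529.00932573  75.89588586 182.44246171] [ 3.14154240e+00  1.48224460e-05 -1.19728315e-01]
[256.83077323 209.92073292] [257.89466336 240.15586536]
```

View pics/w4b.png

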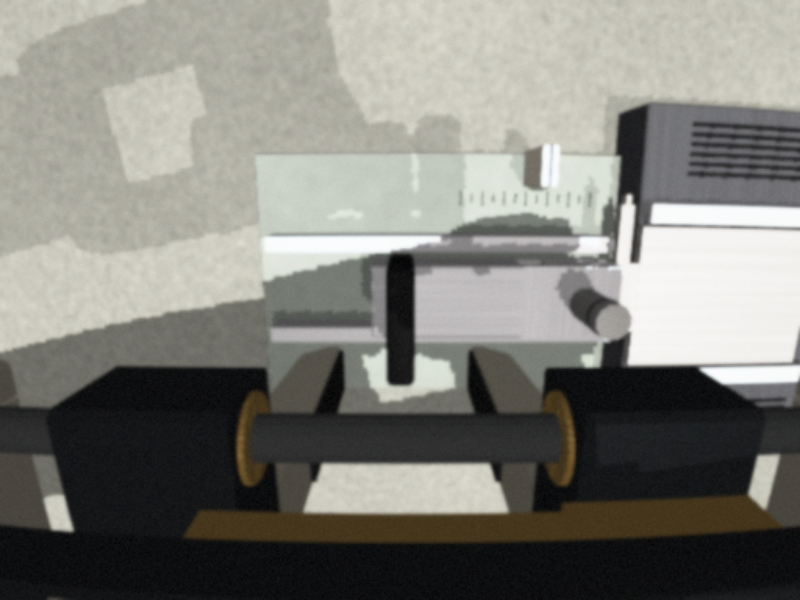

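Aligned: the handle plate is at x≈400 between the jaws (343 to 468). The pin stands upright at (600,315), the pointer is at (628,200) and the marker at (550,165). I'll shift −2 mm, descend and grip.

servo_tool([
  [-2,0,15,0,0,0,0.5],
  [0,0,20,0,0,0,0.5],
  [0,0,20,0,0,0,0.5],
  [0,0,15,0,0,0,0.5],
  [0,0,13,0,0,0,0.5],
  [0,0,8,0,0,0,0.5],
  [0,0,2,0,0,0,0.5],
  [0,0,0,0,0,0,0.65],
  [0,0,0,0,0,0,0.75],
  [0,0,0,0,0,0,0.8],
  [0,0,0,0,0,0,0.9],
  [0,0,0,0,0,0,1],
  [0,0,0,0,0,0,1],
  [0,0,0,0,0,0,1],
], newtons=50)

```text
time: 12.45
tcp_pos: [526.3, 76.3, 89.9]
orientation: [-3.141, 0.0, -0.12]
contact_force: [-4.6, -0.1, 6.0]
width: 0.15
```

servo_tool([
  [-2,0,0,0,0,0,1],
  [-3,0,0,0,0,0,1],
  [-3,0,0,0,0,0,1],
  [-3,0,0,0,0,0,1],
  [-3,0,0,0,0,0,1],
  [-3,0,0,0,0,0,1],
  [-3,0,0,0,0,0,1],
  [-3,0,0,0,0,0,1],
  [-3,0,0,0,0,0,1],
  [-3,0,0,0,0,0,1],
  [-3,0,0,0,0,0,1],
  [-3,0,0,0,0,0,1],
  [-3,0,0,0,0,0,1],
  [-3,0,0,0,0,0,1],
  [-3,0,0,0,0,0,1],
  [-3,0,0,0,0,0,1],
  [-2,0,0,0,0,0,1],
  [0,0,0,0,0,0,1],
  [0,0,0,0,0,0,1],
])

```text
time: 14.35
tcp_pos: [478.3, 82.0, 89.9]
orientation: [-3.141, -0.002, -0.12]
contact_force: [8.0, -1.3, 1.6]
width: 0.149
```

```bash
python3 - <<'E'
from h import *
snap('scene','sc5');snap('side','si5');snap('wrist','w5'); S=ctrl.sense(); print(S['tcp_pos'],S['contact_force'],S['width'])
for n in('sc5','si5','w5'): print([proj(load(n),q).round(1).tolist() for q in((624,144,58),(626,128,55))])
def cr(n,x,y,w=80,h=60,W=400,H=300): return cv2.resize(cv2.imread(f'pics/{n}.png')[y:y+h,x:x+w],(W,H),interpolation=cv2.INTER_CUBIC)
cv2.imwrite('pics/c5.png',np.vstack([np.hstack([cr('sc5',262,145),cr('si5',172,180)]),np.hstack([cr('w5',310,70),cr('w5',140,60,372,279)])]))
E
```

```text
[478.32831532  82.02675165  89.88974163] [ 7.72884672 -1.47960331  1.04662421] 0.15072362356101246
[[310.2, 180.9], [308.2, 185.2]]
[[199.0, 229.1], [201.7, 226.4]]
[[473.4, 102.3], [472.8, 127.2]]
```

View pics/c5.png

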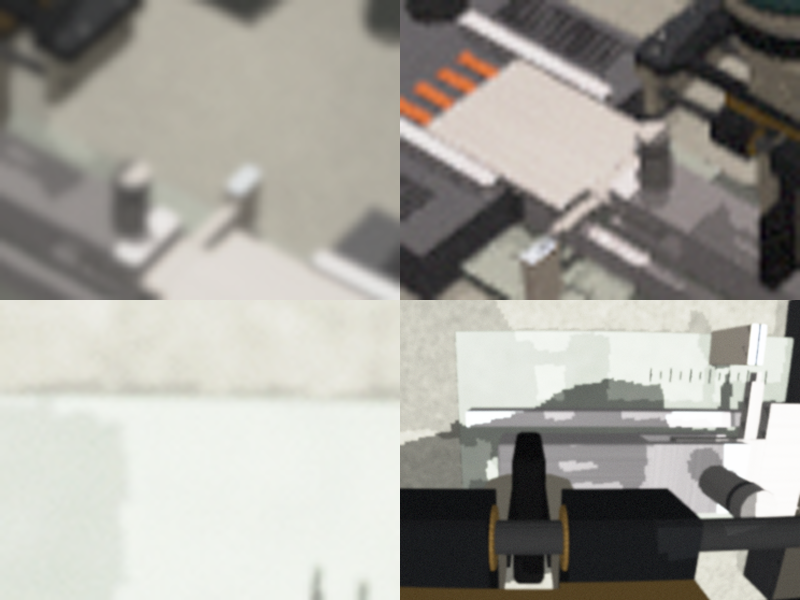

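The shutter follows and the orange contacts are exposed. The pin is upright. The pointer at (755,385) is already in the marker's width (750 to 767) in the wrist view. I'll enlarge it to centre.

```bash
python3 - <<'E'
from h import *
def cr(n,x,y,w,h,W,H): return cv2.resize(cv2.imread(f'pics/{n}.png')[y:y+h,x:x+w],(W,H),interpolation=cv2.INTER_CUBIC)
cv2.imwrite('pics/c6.png',np.hstack([cr('w5',447,75,50,75,400,600),np.vstack([cr('sc5',296,170,32,24,400,300),cr('si5',184,212,32,24,400,300)])]))
E
```

```text
(no output)
```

View pics/c6.png

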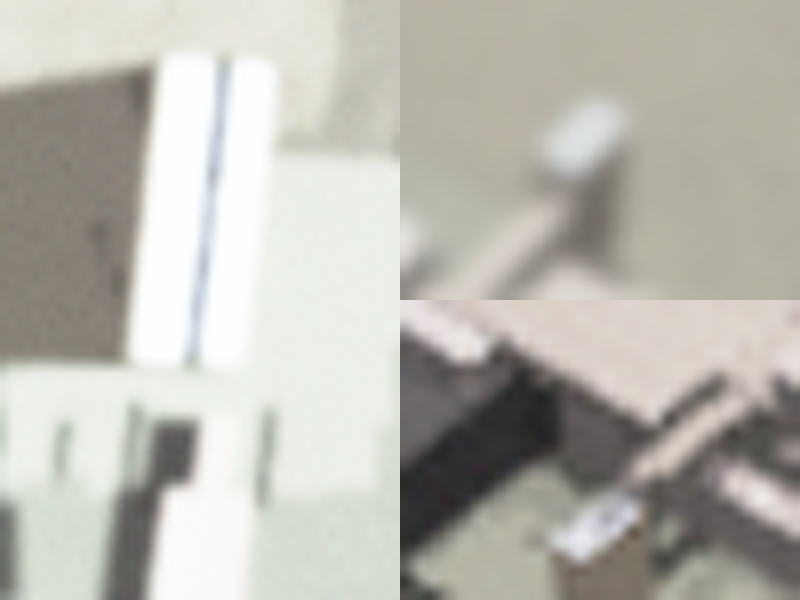

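The enlargement shows the marker's line ending at (192,362) and the pointer tip at about (218,415), slightly towards home.

```bash
python3 - <<'E'
from h import *
w,a,b=load('w5'),load('sc5'),load('si5')
u=np.array([-.9928,.1197])
for n,s,P,M in [('w',w,(447+218/8,75+415/8),(447+192/8,75+362/8)),('sc',a,(296+165/12.5,170+203/12.5),(296+175/12.5,170+150/12.5)),('si',b,(184+232/12.5,212+168/12.5),(184+225/12.5,212+205/12.5))]:
  p=atz(s,P,55);m=atz(s,M,58);print(n,p,m,(m-p)[:2]@u)
E
```

```text
w [627.04851762 128.11733313  55.        ] [622.47378077 132.84539811  58.        ] 5.1077481232704525
sc [630.16479117 125.72329368  55.        ] [625.63801458 139.55994072  58.        ] 6.150430447997822
si [626.07763687 123.3037316   55.        ] [617.98160915 136.96878618  58.        ] 9.673443351342986
```

About 5 mm remains. That agrees with the predicted 51.4 mm total, less 48.3 mm pulled, plus about 2 mm of pin play. I'll draw 5 mm more.

servo_tool([
  [-1.5,0,0,0,0,0,1],
  [-1.5,0,0,0,0,0,1],
  [-1.5,0,0,0,0,0,1],
  [-0.6,0,0,0,0,0,1],
  [0,0,0,0,0,0,1],
  [0,0,0,0,0,0,1],
  [0,0,0,0,0,0,1],
  [0,0,0,0,0,0,1],
])

```text
time: 15.3
tcp_pos: [473.4, 82.6, 89.9]
orientation: [-3.141, -0.002, -0.12]
contact_force: [9.8, -0.8, 0.4]
width: 0.146
```

```bash
python3 - <<'E'
from h import *
snap('scene','sc7');snap('side','si7');snap('wrist','w7'); S=ctrl.sense(); print(S['tcp_pos'],S['contact_force'],S['width'],proj(load('w7'),(622.4,132.8,58)))
def cr(n,x,y,w,h,W,H): return cv2.resize(cv2.imread(f'pics/{n}.png')[y:y+h,x:x+w],(W,H),interpolation=cv2.INTER_CUBIC)
cv2.imwrite('pics/c7.png',np.hstack([cr('w7',452,75,50,75,400,600),np.vstack([cr('sc7',262,145,80,60,400,300),cr('si7',172,185,80,60,400,300)])]))
E
```

```text
[473.37195804  82.63465336  89.88636153] [10.40942225 -0.90732261  0.72305856] 0.14735645812520518 [477.78988845 120.58345815]
```

View pics/c7.png

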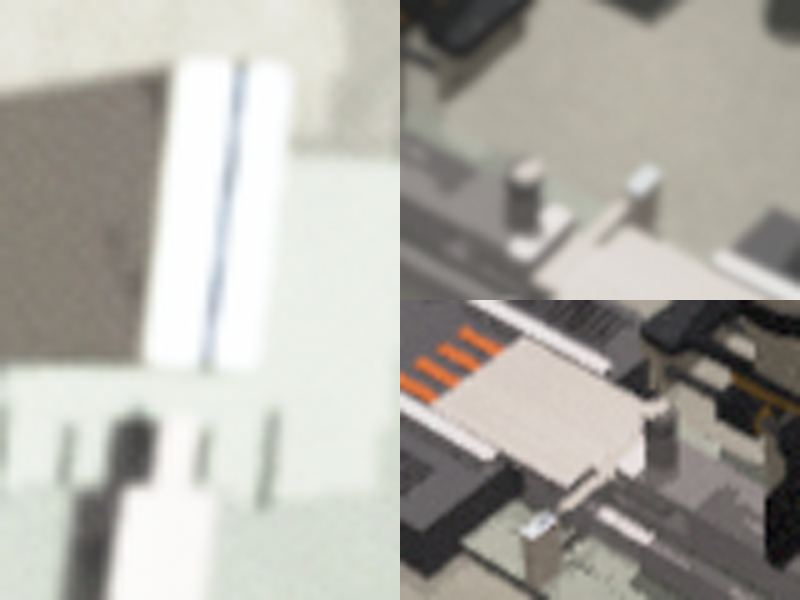

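```bash
python3 - <<'E'
from h import *
s=load('w7');u=np.array([-.9928,.1197])
p=atz(s,(452+178/8,75+415/8),55);m=atz(s,(452+207/8,75+365/8),58);print(p,m,(m-p)[:2]@u)
a,b=load('sc7'),load('si7')
for s,P,M in((a,(262+629/5-80,145+204/5),(262+645/5-80,145+180/5)),(b,(172+(562-400)/5,185+205/5),(172+(541-400)/5,185+225/5))):
  p=atz(s,P,55);m=atz(s,M,58);print(p,m,(m-p)[:2]@u)
ctrl.hand_in() if False else None
E
```

```text
[622.15855595 128.70321771  55.        ] [622.46117627 132.76817119  58.        ] 0.18613347122573976
[625.95791174 125.32330304  55.        ] [626.27875611 144.71770859  58.        ] 2.00297604882721
[619.83520344 122.35726842  55.        ] [618.56782456 145.35987869  58.        ] 4.011666197113016
```

The wrist view puts the pointer 0.2 mm off the line. The coarser cameras say 2 to 4 mm short, all inside ±5 mm. I'll hedge by 0.8 mm and hold.

servo_tool([
  [-0.8,0,0,0,0,0,1],
  [0,0,0,0,0,0,1],
  [0,0,0,0,0,0,1],
  [0,0,0,0,0,0,1],
  [0,0,0,0,0,0,1],
])

```text
time: 15.95
tcp_pos: [472.6, 82.7, 89.9]
orientation: [-3.141, -0.003, -0.12]
contact_force: [10.0, -0.8, 1.0]
width: 0.147
```

```bash
python3 -c "
from plant import ctrl
S=ctrl.sense();print(S['time'],S['tcp_pos'],S['contact_force'],S['width'])
print(ctrl.hand_in())"
```

```text
15.95 [472.64309541  82.72469138  89.89841082] [10.02257273 -0.77913851  0.9802882 ] 0.14665464436192693
the job is handed in; nothing more can be done
None
```

The retaining pin is seated through the yoke and shutter, and the job was handed in at 15.95 s with the handle held out and the pointer inside the marker's width.

- **Pin:** I took the grey barrel-head pin from the stand, lowered it through the holes with only 1–2 N on the wrist, and released it. I never felt it press home on the yoke, because I let go just above and let it drop. Afterwards its head top was within about 1 px of the fully-home position in the scene view. In the side view it was about 2 px low, which still fits fully home. It stood upright there and stayed upright during the pull.
- **Pull:** I gripped the handle (opening about 14 mm, set to 50 N) and drew it about 54 mm. The pull force at the end was about 10 N, close to the spring's. The orange contacts are exposed.
- **Pointer:** The views disagreed on how far the pointer was from the marker's line. The close wrist view said 0.2 mm short, the scene view 2 mm and the coarse side view 4 mm, all within the ±5 mm width. I then pulled 0.8 mm more as a hedge and did not take a picture after that.
- **Other things on the bench:** I saw no sign of touching anything else, but I did not check each one at the end.

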